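# Refit the extractor control knob and hold it down

## Robot

A 6-joint arm with a two-finger parallel gripper is mounted at the origin on the work surface. World frame = base frame: x ahead of the robot, y to its left, z up, the work surface at z = 0. Lengths are in mm, angles in degrees, forces in N, time in s.
With the tool pointing down it reaches from about 425 to 1125 mm from the base axis. Payload 14.9 kg.
Tool frame: the origin (TCP) lies on the centre line of the jaws, within the pads' length; the fingertips stand 25 mm ahead of it and the grasp point (between the pads) lies 6 mm ahead of it; z points along the fingers, y is the line along which they close (so a half turn about z gives the same grasp; the last joint's range is limited). The gripper opens to 91 mm and grips with 3 to 60 N. Pads are 32 mm wide; open, the fingers measure 118 mm over their backs; the gripper's body (76 mm by 178 mm) begins 60 mm behind the grasp point.
Start: joints at [74.181, 21.709, 99.362, -0, 58.929, -1.908], TCP at [168.302, 679.48, 238.932] pointing down, gripper open.
Joint ranges: [-158.91, 158.91], [-42.39, 125.64], [0.06, 152.35], [-60.88, 240.88], [17.5, 164.5], [-176.32, 176.32]. Speed limits (degrees/s): [108.29, 108.29, 136.94, 180, 180, 180].

## Interface

Orientations are given as [roll, pitch, yaw] about the fixed x, y, z axes, in that order (R = Rz(yaw) Ry(pitch) Rx(roll)).
In Python, from plant import read_state, cams, arm gives the robot as it stands.
- The arm moves only by the tool jog_arm, never from a script. Its arguments are lists of equal length, an entry for each row: "dp": the shift along the world's x, y, z in mm, a list of three; "turn": the turn about the world's z in degrees; "gripper": the opening, from 0 (shut) to 1 (fully open). In form: {"dp": [[dx, dy, dz], ...], "turn": [turn, ...], "gripper": [gripper, ...]}. A call has 1 to 8 rows; each row is the pose to reach, as a shift and turn from the pose commanded when the call began; what a row does not reach only later rows make up. A row lasts 1/8 s, in which the tool goes at most 62.5 mm and 10.7 degrees, less where a joint would pass 70% of its speed; a pose out of reach is approached as far as the arm can. A call with a gripper value outside its range is refused whole. The fingers move at their own pace and stop on an object; "force" is the grip in N (left out, the last holds). Time passes only in rows, so rows that repeat a pose let the fingers close. It gives the time, the measured TCP pose, the force, the opening and the grip force at its end, in the units of the state.
- read_state(): the state, without advancing time (a new reading comes with each control period).
- cams.capture(name): name is "side" or "top" or "wrist"; returns a dict with "frame" (384x512x3 uint8, red, green, blue), "z_map" (384x512 float32, mm along the optical axis (not along the pixel's ray), 0 where there is no reading), "fx", "fy", "cx", "cy" (pixels), "k1" (the pictures are not rectified: a ray, as slopes to the right and down, at radius r is drawn at 1 + k1 r^2 times it, then the intrinsics apply), "extrinsics" (4x4, takes a point from world to camera coordinates). Camera axes: x right, y up, looking along -z (the intrinsics and any distortion apply to the point x, -y, -z); pixel columns grow to the right and rows downward; lengths in mm; the calibration is good to about 2 mm. A picture is of the moment at which its call begins.
- arm.finish_job(): hands the job in; it is judged then, once.
The state is a dict: "time_s": time; "qpos": joint angles; "qvel": joint speeds; "joint_torque": joint torques, N m; "ee_pos": TCP position; "tcp_rot": TCP orientation; "force": force on the tool from outside, world axes, zero at the start; "torque": the same for the moment, N m; "gripper_width": finger opening in mm; "gripper_force": force on a finger pad.
Only numpy, scipy, OpenCV 4.12 (cv2) and the standard library are available. Lean on these libraries where they do the work, as an engineer would, in place of code of your own. Each camera call takes 0.05 s, during which the arm holds its last target. There are 200 camera calls.

## Task

The dust extractor's control knob has come off and is parked in its slotted keeper tray: slide it along the slot out from under the lips, lift it off, turn it so that the flat in its bore matches the flat of the D-shaped spindle on the control box, and push it fully home on the spindle. Then press the knob down against the spindle's spring, to the bottom of its travel or nearly so, and finish like that, with the gripper still holding the knob pressed down (do not let go). Leave the other things on the bench where they are.

Things in the scene. Friction and masses are not known exactly. Their poses are not given: they have to be found in the camera images.
- knob: Loose white plastic control knob, 60 g nominal, 44 mm tall. Origin: centre of its underside; z up its axis, x towards its pointer. Round skirt 42 mm across, z 0 to 5 mm; round neck 26 mm across, z 5 to 16 mm; then a bar grip (see knob_grip). Starts upright in the keeper's slot, skirt on the floor under the lips, its pointer turned up to 0.6 rad either way from the keeper's +x.
- knob_grip (a point): Middle of the knob's bar grip, 30 mm above its underside, same axes. The bar spans knob z 16 to 44 mm, with two flat parallel sides 22 mm apart (faces at y = +-11 mm, from x = -16 to 13 mm), and ends in a blunt pointed nose at x = 24 mm. Grip these flats from above.
- knob_bore (a point): Centre of the mouth of the blind D-shaped bore in the knob's underside (at the knob's origin, same axes), 16 mm deep, 18 mm across its round part, its flat on the pointer side at x = +5 mm.
- keeper: Fixed grey plastic tray 160 (x) by 64 (y) mm, floor 6 mm thick. Origin: centre of its underside. From x = -20 to 80 mm it is a slot along x, closed at +x: side walls 46 mm apart, two overhanging lips 32 mm apart, lip underside at z = 13 mm, top at 17 mm; the knob's skirt cannot pass up between them. -x end points roughly to the robot. It may be left or right of the control box.
- keeper_exit (a point): Point on the keeper's floor on the slot's line, 53 mm to -x of its centre, 6 mm above its underside. From keeper x = -80 to -20 mm the floor is open, no walls or lips: a knob standing with its centre here is clear of the lips and can be lifted.
- control_box: Fixed grey steel control box of the dust extractor, 140 (x) by 110 (y) by 45 (z) mm. Origin: centre of its underside. The spindle rises vertically from the middle of its top. A black cable gland sticks out 30 mm from its +x end, at y = +30 mm, 20 mm up: the spindle's flat faces that end.
- spindle_tip (a point): Top end of the steel D-spindle, on its axis, 26 mm above the box top (71 mm above the bench) when not pressed; z up, x towards its flat (the box's x). 16 mm across its round part, flat 4 mm from the axis on the +x side; the top 3 mm taper in. The knob fits, 1 mm clearance, only with its pointer to the flat's side, within about 0.15 rad. Does not turn. Knob home: tip touches the bore's end.
- spindle (a joint): How far the spindle is pressed down into the box, m: 0 at rest, 0.008 at its bottom stop. A spring holds it up: it starts to move at about 4 N and takes about 10 N at the stop; it springs back when released.
- sanding_block: Bystander: wooden sanding block 105 x 62 x 30 mm, origin at centre of underside.
- tile_offcut: Bystander: white tile offcut 85 x 70 x 8 mm, origin at centre of underside.
- torque_wrench: Bystander: chrome torque wrench about 325 mm long along its x, 40 mm tall, origin at the underside near its middle.
- stapler: Bystander: red stapler 136 x 34 x 57 mm, origin at centre of underside.
- screw_jar: Bystander: glass jar with steel cap, 68 mm across, 85 mm tall, origin at centre of underside.
- tape_measure: Bystander: yellow tape measure 68 x 36 x 62 mm, origin at centre of underside.
There are look-alikes about, which are no part of the job. There is more than one size of the knob; the one meant has the size given above.

How it is judged:
By the outcome, as a careful person would: the job done as asked, in the order asked, and still so for the second after the job is handed in, while the arm keeps its last pose, push and grip.
It also fails if it takes over 54 s, if anything falls off the work surface, if the arm or the gripper's body presses on something with over 40 N, if the wrist force passes 120 N, or if a joint passes its speed limit or range.

## Working session

There is one attempt and no reset: what is moved stays moved. The work goes in short steps, Python scripts to look and compute and a tool call to move; the robot and the scene stay as the last step left them, time stands still between calls to the robot, and variables do not carry over. Pictures are saved under pics/ and viewed, at most 10 in all, crops included, and the job is handed in when it is done.

Besides the shell and the picture viewer there is one more tool, called after "Call:" as name(argument=value, ...), one argument or row to a line, values as JSON. jog_arm: Moves the arm, as the interface text tells. Its arguments: {"type":"object","properties":{"dp":{"type":"array"},"turn":{"type":"array"},"gripper":{"type":"array"},"force":{"type":"number"}},"required":["dp","turn","gripper"]}

```bash
mkdir -p pics
cat > h.py <<'E'
import numpy as np, cv2
from plant import read_state, cams, arm
def cap(n,save=None):
    c=cams.capture(n); 
    if save: cv2.imwrite('pics/'+save,c['frame'][:,:,::-1]); np.savez('pics/'+save+'.npz',**c)
    return c
def world(c,u,v,z=None):
    """pixel -> world by depth, or on plane world-z = z"""
    d=np.array([(u-c['cx'])/c['fx'],(v-c['cy'])/c['fy']]); s=d.copy()
    for _ in range(10): s=d/(1+c['k1']*(s@s))
    ray=np.array([s[0],-s[1],-1.]); E=np.array(c['extrinsics']); R=E[:3,:3]; t=E[:3,3]
    o=-R.T@t; r=R.T@ray
    k=float(c['z_map'][int(v),int(u)]) if z is None else (z-o[2])/r[2]
    return o+k*r
def crop(f,x0,y0,x1,y1,s,name):
    im=cv2.imread('pics/'+f)[y0:y1,x0:x1]
    cv2.imwrite('pics/'+name,cv2.resize(im,None,fx=s,fy=s,interpolation=cv2.INTER_CUBIC))
E
python3 - <<'E'
from h import *
import cv2
a=cap('top','top0.png');b=cap('side','side0.png')
print(read_state())
E
```

```text
{'time_s': 0.1, 'qpos': array([ 7.41801747e+01,  2.17361168e+01,  9.93917369e+01, -1.66711353e-03,
        5.89287463e+01, -1.90877592e+00]), 'qvel': array([-0.01301275,  0.00303442, -0.04430469,  0.04166704, -0.01881245,
       -0.04546746]), 'joint_torque': array([ 2.71613368e-03, -7.65039682e+01, -4.35289729e+01,  6.53344695e-02,
        3.98431218e-02,  1.62946964e-05]), 'ee_pos': array([168.22254214, 679.14847955, 238.35098153]), 'tcp_rot': array([-1.79943384e+02, -4.58962803e-04,  1.66089811e+02]), 'force': array([0.75043014, 0.07280546, 0.20158962]), 'torque': array([ 0.00644525, -0.05401812,  0.01623038]), 'gripper_force': 0.0, 'gripper_width': 91.26418360399464}
```

View pics/top0.png

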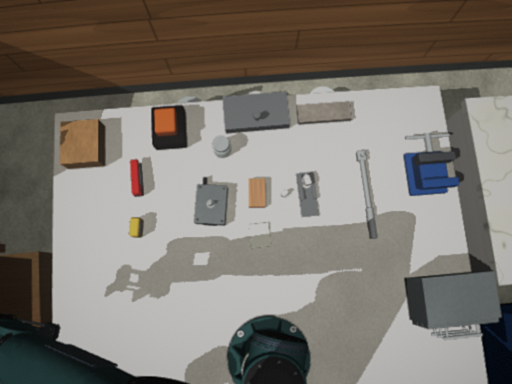

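The top view shows two knobs. One is at about (307,182) in the grey tray and the other is loose at (286,193). There are also two boxes: one with a spindle and black gland at (211,204), gland at (205,181), and a larger one at (257,112). I'll enlarge a crop to confirm which is which.

Run:
```python
from h import *
crop('top0.png',180,160,340,260,5,'c1.png')
c=np.load('pics/top0.png.npz')
for n,u,v in [('knob',307,182),('keeper',308,205),('knob2',286,193),('box',205,215),('tip',211,203),('gland',205,181),('bigbox',235,115)]: print(n,world(c,u,v).round(1))
```

```text
knob [ 591.2 -184.3   44.6]
keeper [ 514.4 -185.     4.1]
knob2 [ 560.6 -107.6   26.5]
box [501.2 184.7  43.7]
tip [539.4 159.7  60. ]
gland [627.4 179.8  25.4]
bigbox [861.1  54.2  49.2]
```

View pics/c1.png

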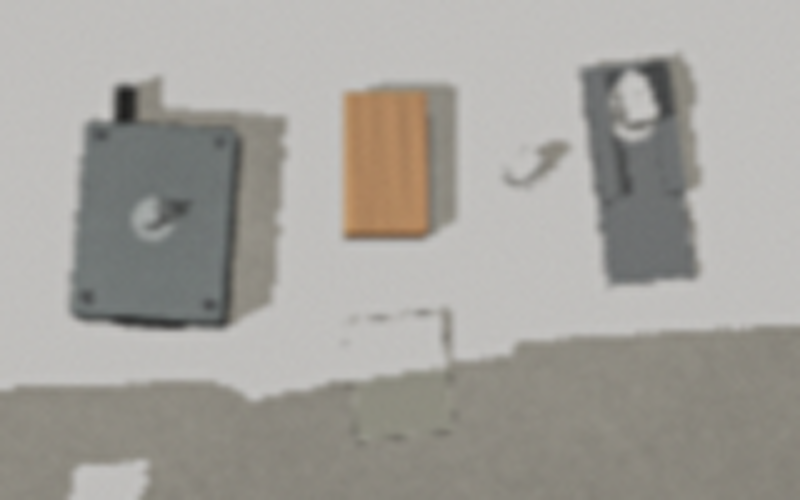

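View pics/side0.png

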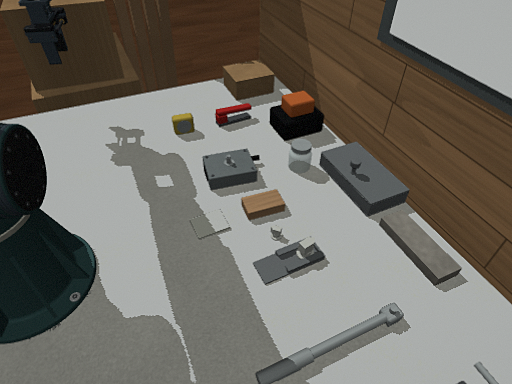

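The side view confirms it: the knob in the tray, at side (307,246) and top (307,181), is the large one, about 50 mm to its top. The loose knob at side (276,232) is smaller, so it's the decoy. The target box is the one with the gland, at side (230,167). I'll go over the box first and look down.

Call:
jog_arm(
  dp=[
    [46,-64,10],
    [92,-128,20],
    [138,-192,30],
    [184,-256,40],
    [230,-320,50],
    [276,-384,60],
    [322,-448,60],
    [360,-505,60],
  ],
  turn=[4,8,12,14,14,14,14,14],
  gripper=[1,1,1,1,1,1,1,1],
)

```text
time_s: 1.1
ee_pos: [458.4, 273.8, 293.7]
tcp_rot: [180.0, 0.0, -179.9]
force: [0.8, 0.6, -0.1]
gripper_width: 91.2
gripper_force: 0.0
```

Call:
jog_arm(
  dp=[
    [0,0,0],
    [0,0,0],
    [0,0,0],
  ],
  turn=[0,0,0],
  gripper=[1,1,1],
)

```text
time_s: 1.48
ee_pos: [456.9, 276.5, 293.2]
tcp_rot: [-180.0, -0.0, -179.8]
force: [-0.0, 0.2, 0.0]
gripper_width: 91.0
gripper_force: 0.0
```

Run:
```python
from h import *
c=cap('wrist','w1.png'); print(read_state()['ee_pos'],read_state()['tcp_rot'])
print(world(c,256,192), np.linalg.inv(np.array(c['extrinsics'])).round(3))
```

```text
[456.85428129 276.56006849 293.18356098] [-1.79992721e+02 -2.20752266e-02 -1.79813312e+02]
[508.4274485  277.22486729   2.48411863] [[-3.00000e-03 -9.55000e-01 -2.96000e-01  3.73094e+02]
 [ 1.00000e+00 -3.00000e-03 -1.00000e-03  2.76125e+02]
 [-0.00000e+00 -2.96000e-01  9.55000e-01  4.39904e+02]
 [ 0.00000e+00  0.00000e+00  0.00000e+00  1.00000e+00]]
```

View pics/w1.png

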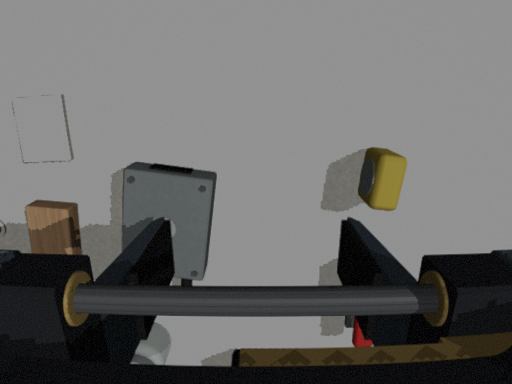

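The wrist camera sees the box at (170,220), partly hidden by a finger, with the spindle at (170,229) and the gland at (187,282). I'll move so the box sits between the fingers.

Call:
jog_arm(
  dp=[
    [15,-60,0],
    [23,-115,0],
    [23,-115,0],
    [23,-115,0],
  ],
  turn=[0,0,0,0],
  gripper=[1,1,1,1],
)

```text
time_s: 2.02
ee_pos: [480.4, 161.4, 293.4]
tcp_rot: [180.0, 0.0, -179.9]
force: [-0.2, 0.1, -1.2]
gripper_width: 91.4
gripper_force: 0.0
```

Run:
```python
from h import *
c=cap('wrist','w2.png'); print(read_state()['ee_pos'],read_state()['tcp_rot'])
crop('w2.png',180,100,380,250,4,'c2.png')
```

```text
[480.39559099 161.67828502 293.39507964] [ 1.79990524e+02  1.18885181e-03 -1.79845999e+02]
```

View pics/c2.png

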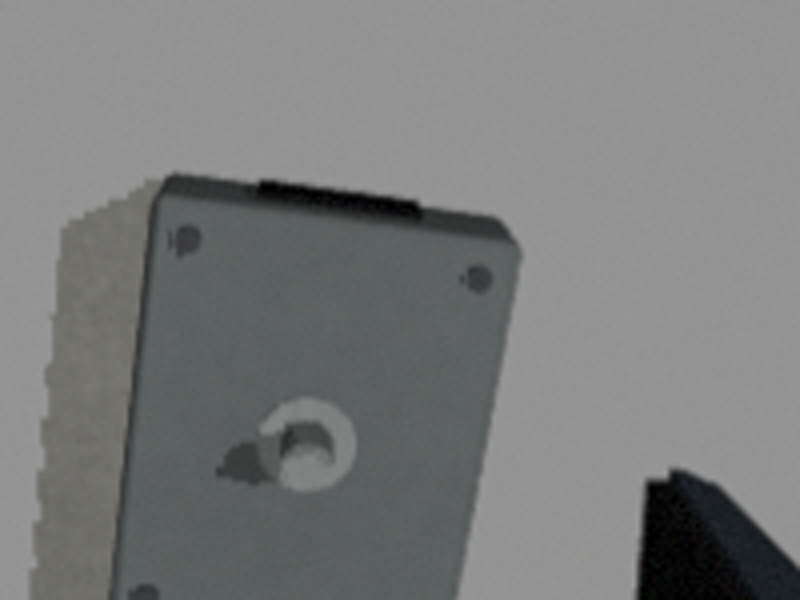

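Call:
jog_arm(
  dp=[
    [10,-55,0],
    [20,-110,0],
    [30,-165,0],
    [40,-220,0],
    [50,-275,0],
    [60,-330,0],
    [60,-350,0],
    [60,-350,0],
  ],
  turn=[0,0,0,0,0,0,0,0],
  gripper=[1,1,1,1,1,1,1,1],
)

```text
time_s: 3.08
ee_pos: [540.8, -189.0, 293.1]
tcp_rot: [180.0, -0.0, -179.9]
force: [-0.4, -0.1, -0.6]
gripper_width: 91.4
gripper_force: 0.0
```

Call:
jog_arm(
  dp=[
    [0,0,0],
    [0,0,0],
  ],
  turn=[0,0],
  gripper=[1,1],
)

```text
time_s: 3.32
ee_pos: [540.7, -188.0, 293.4]
tcp_rot: [180.0, 0.0, -179.8]
force: [-0.3, -0.1, 0.0]
gripper_width: 91.1
gripper_force: 0.0
```

Run:
```python
from h import *
c=cap('wrist','w3.png'); print(read_state()['ee_pos'],read_state()['tcp_rot'])
crop('w3.png',180,100,380,250,4,'c3.png')
```

```text
[ 540.65005602 -188.22224803  293.49131726] [ 1.79997709e+02  5.50771598e-03 -1.79831040e+02]
```

View pics/c3.png

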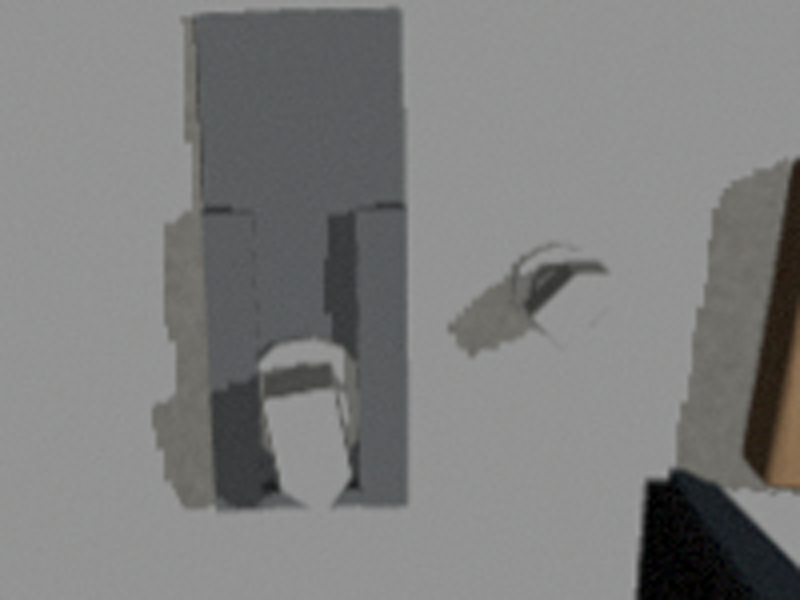

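c2 shows the spindle collar centred at crop (307,445), the near screws at (187,240) and (478,278), and the near-left edge running from (155,195) to (113,600). c3 shows the tray edges, left (195,20) to (215,505) and right (402,10) to (407,505). The knob's bar top has back corners (265,405) and (335,390) with the nose at (320,508). The small decoy is at (570,300).

Run:
```python
from h import *
def P(c,x,y,z): return world(c,180+x/4-.4,100+y/4-.4,z)
c=np.load('pics/w2.png.npz')
ang=lambda d:np.degrees(np.arctan2(d[1],d[0])).round(1)
print('collar',P(c,307,445,45).round(1),'tip top',P(c,305,467,71).round(1))
s1,s2,s3=P(c,187,240,45),P(c,478,278,45),P(c,145,592,45)
print('box x dir',ang(s2-s1)-90,ang(s3-s1), 'left edge',ang(P(c,113,600,45)-P(c,155,195,45)))
c=np.load('pics/w3.png.npz')
a=[P(c,265,405,50),P(c,280,490,50),P(c,335,390,50),P(c,353,470,50),P(c,320,508,50)]
for p in a: print(p.round(1))
print('sides',ang(a[1]-a[0]),ang(a[3]-a[2]),'mid-nose',ang(a[4]-(a[0]+a[2])/2))
l0,l1,r0,r1=P(c,204,215,17),P(c,215,505,17),P(c,402,215,17),P(c,407,505,17)
print('keeper',l0.round(1),l1.round(1),r0.round(1),r1.round(1),ang(l1-l0),ang(r1-r0))
# top surface of knob by depth
z=c['z_map'];pts=[]
for v in range(185,240):
  for u in range(225,280):
    if z[v,u]>0:
      p=world(c,u,v)
      if 46<p[2]<54: pts.append(p)
pts=np.array(pts); print(len(pts),pts.mean(0).round(1))
if len(pts)>20: print(cv2.minAreaRect(pts[:,:2].astype(np.float32)))
```

```text
collar [543.1 162.5  45. ] tip top [540.2 161.9  71. ]
box x dir -7.5 -8.0 left edge -7.6
[ 588.8 -199.4   50. ]
[ 616.1 -195.    50. ]
[ 584.  -178.6   50. ]
[ 609.5 -172.9   50. ]
[ 622.  -182.8   50. ]
sides 9.2 12.6 mid-nose 9.9
keeper [ 537.7 -219.    17. ] [ 635.1 -217.1   17. ] [ 537.5 -157.5   17. ] [ 634.9 -153.5   17. ] 1.1 2.4
497 [ 601.  -186.5   50.8]
((603.708740234375, -186.09042358398438), (38.304832458496094, 22.01630401611328), 11.355021476745605)
```

The knob is at about (599.5,-187), yaw 11°, the slot direction is about 1.7°, and box yaw is about -7.7°. I'll go above the knob and check its position by depth.

Call:
jog_arm(
  dp=[
    [20,0,-50],
    [40,1,-100],
    [59,1,-130],
    [59,1,-130],
    [59,1,-130],
  ],
  turn=[5,11,11,11,11],
  gripper=[0.6,0.6,0.6,0.6,0.6],
  force=40,
)

```text
time_s: 4.0
ee_pos: [599.6, -188.2, 164.5]
tcp_rot: [-180.0, 0.0, -168.9]
force: [-0.3, 0.6, -0.8]
gripper_width: 54.4
gripper_force: 0.0
```

Run:
```python
from h import *
c=cap('wrist','w4.png'); s=read_state(); print(s['ee_pos'],s['tcp_rot'],s['force'])
z=c['z_map'];pts=[]
for v in range(0,384):
  for u in range(100,412):
    if z[v,u]>0:
      p=world(c,u,v)
      if 46<p[2]<54 and abs(p[0]-600)<35 and abs(p[1]+187)<20: pts.append(p)
pts=np.array(pts); print(len(pts),pts.mean(0).round(1))
(cx,cy),wh,a=cv2.minAreaRect(pts[:,:2].astype(np.float32)); print(cx,cy,wh,a)
```

```text
[ 599.76040061 -188.39343318  164.97099716] [-1.79948602e+02  8.17341613e-02 -1.68905809e+02] [-0.76882065  0.41319566 -0.82540404]
1174 [ 601.2 -186.5   50.9]
603.9544067382812 -185.97198486328125 (38.54106521606445, 21.899078369140625) 11.316853523254395
```

View pics/w4.png

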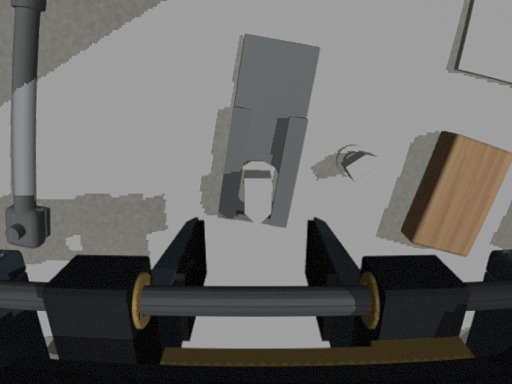

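The close view confirms the knob lies between the fingers, bar top at (258,195), aligned with the jaws at about (600,-187). I'll descend and grip.

Call:
jog_arm(
  dp=[
    [0,1,-50],
    [0,1,-95],
    [0,1,-114],
    [0,1,-114],
    [0,1,-114],
    [0,1,-114],
    [0,1,-114],
    [0,1,-114],
  ],
  turn=[0,0,0,0,0,0,0,0],
  gripper=[0.6,0.6,0.6,0.5,0.4,0.3,0.2,0.1],
  force=40,
)

```text
time_s: 5.05
ee_pos: [600.1, -187.5, 50.4]
tcp_rot: [-180.0, 0.1, -168.9]
force: [-1.7, 0.9, 9.1]
gripper_width: 21.7
gripper_force: 40.0
```

Call:
jog_arm(
  dp=[
    [0,0,0],
    [0,0,0],
    [0,0,0],
  ],
  turn=[0,0,0],
  gripper=[0.1,0.1,0.1],
)

```text
time_s: 5.42
ee_pos: [600.2, -187.5, 50.4]
tcp_rot: [-180.0, 0.1, -168.9]
force: [-1.8, 1.6, 10.3]
gripper_width: 21.9
gripper_force: 40.0
```

Call:
jog_arm(
  dp=[
    [0,0,1],
    [-6,-0.2,1],
    [-14,-0.4,1],
    [-22,-0.7,1],
    [-30,-0.9,1],
  ],
  turn=[0,0,0,0,0],
  gripper=[0.1,0.1,0.1,0.1,0.1],
)

```text
time_s: 6.05
ee_pos: [569.0, -188.3, 50.4]
tcp_rot: [-180.0, 0.0, -168.9]
force: [0.7, 1.2, 1.3]
gripper_width: 22.1
gripper_force: 40.0
```

Call:
jog_arm(
  dp=[
    [-10,-0.3,0],
    [-22,-0.7,0],
    [-34,-1,0],
    [-46,-1.4,0],
    [-58,-1.8,0],
    [-68,-2,0],
    [-70,-2.1,0],
  ],
  turn=[0,0,0,0,0,0,0],
  gripper=[0.1,0.1,0.1,0.1,0.1,0.1,0.1],
)

```text
time_s: 6.92
ee_pos: [498.9, -190.4, 50.4]
tcp_rot: [180.0, -0.0, -168.9]
force: [1.1, 1.0, 2.7]
gripper_width: 21.9
gripper_force: 40.0
```

Call:
jog_arm(
  dp=[
    [0,0,20],
    [0,0,60],
    [-5,50,100],
    [-10,100,100],
    [-15,155,100],
    [-20,210,100],
    [-20,265,100],
    [-20,320,100],
  ],
  turn=[0,0,-5,-10,-15,-18.8,-18.8,-18.8],
  gripper=[0.1,0.1,0.1,0.1,0.1,0.1,0.1,0.1],
)

```text
time_s: 7.92
ee_pos: [478.8, 131.3, 150.2]
tcp_rot: [-180.0, -0.0, 172.3]
force: [0.4, -0.3, -0.3]
gripper_width: 21.8
gripper_force: 40.0
```

Call:
jog_arm(
  dp=[
    [0,32,0],
    [0,32,0],
    [0,32,0],
    [0,32,0],
  ],
  turn=[0,0,0,0],
  gripper=[0.1,0.1,0.1,0.1],
)

```text
time_s: 8.43
ee_pos: [479.4, 160.7, 150.2]
tcp_rot: [-180.0, -0.0, 172.2]
force: [0.0, 0.1, -0.5]
gripper_width: 22.0
gripper_force: 40.0
```

Run:
```python
from h import *
c=cap('wrist','w5.png'); s=read_state(); print(s['ee_pos'],s['tcp_rot'],s['gripper_width'],s['force'])
crop('w5.png',156,80,356,230,4,'c5.png')
z=c['z_map'];pts=[]
for v in range(0,384):
  for u in range(0,512):
    if z[v,u]>0:
      p=world(c,u,v)
      if 66<p[2]<76 and abs(p[0]-542)<14 and abs(p[1]-162)<14: pts.append(np.r_[p,u,v])
pts=np.array(pts); print(len(pts)); 
if len(pts): print(pts.mean(0).round(1),pts.min(0).round(1),pts.max(0).round(1))
```

```text
[479.51916606 160.6946534  150.29398705] [-1.79988276e+02 -1.77509740e-02  1.72218397e+02] 21.822299079921443 [-0.05194588 -0.0727992  -0.33202084]
0
```

View pics/c5.png

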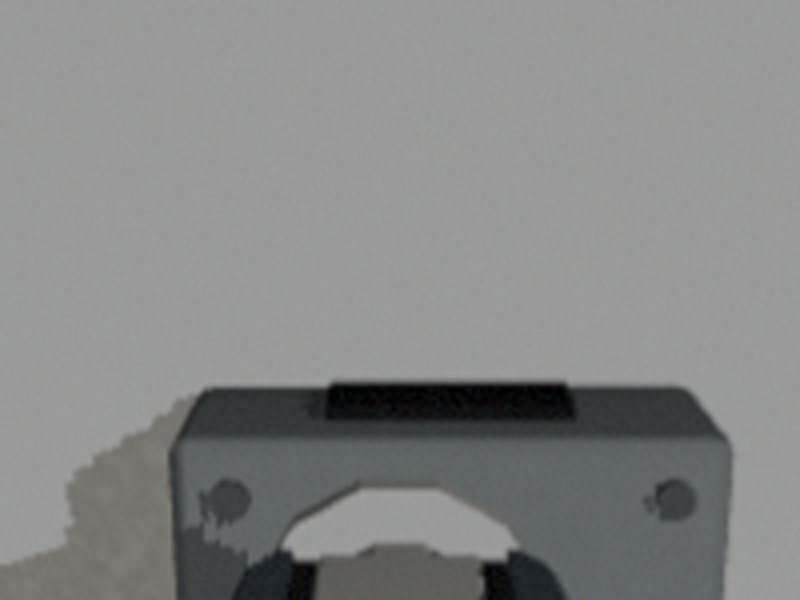

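The held knob hides the spindle here, but its yaw already matches the box: the box's near edge is level and the screws sit at crop (230,498) and (676,500). I'll move past the spindle so it appears between the camera and the knob.

Call:
jog_arm(
  dp=[
    [50,-3,10],
    [100,-6,10],
    [127,-7,10],
    [127,-7,10],
    [127,-7,10],
  ],
  turn=[0,0,0,0,0],
  gripper=[0.1,0.1,0.1,0.1,0.1],
)

```text
time_s: 9.1
ee_pos: [605.7, 154.0, 160.0]
tcp_rot: [-180.0, -0.1, 172.2]
force: [0.4, -0.2, 0.4]
gripper_width: 22.0
gripper_force: 40.0
```

Run:
```python
from h import *
c=cap('wrist','w6.png'); s=read_state(); print(s['ee_pos'],s['tcp_rot'],s['gripper_width'],s['force'])
z=c['z_map'];pts=[]
for v in range(0,384):
  for u in range(0,512):
    if z[v,u]>0:
      p=world(c,u,v)
      if 66<p[2]<76 and abs(p[0]-542)<14 and abs(p[1]-162)<14: pts.append(np.r_[p,u,v])
pts=np.array(pts); print(len(pts)); 
if len(pts): print(pts.mean(0).round(1),pts.min(0).round(1),pts.max(0).round(1)); 
u,v=pts.mean(0)[3:].astype(int) if len(pts) else (256,120)
x0,y0=max(0,u-80),max(0,v-60); print(x0,y0)
crop('w6.png',x0,y0,x0+160,y0+120,5,'c6.png')
```

```text
[605.54841349 154.20864506 160.11960031] [-1.79980374e+02 -5.28341165e-02  1.72272239e+02] 21.678743712735777 [-0.62603384 -0.14669912  0.14003836]
378
[540.5 162.6  71.1 255.2 114. ] [533.8 154.5  66.  244.  104. ] [546.9 170.3  74.1 267.  122. ]
175 54
```

View pics/c6.png

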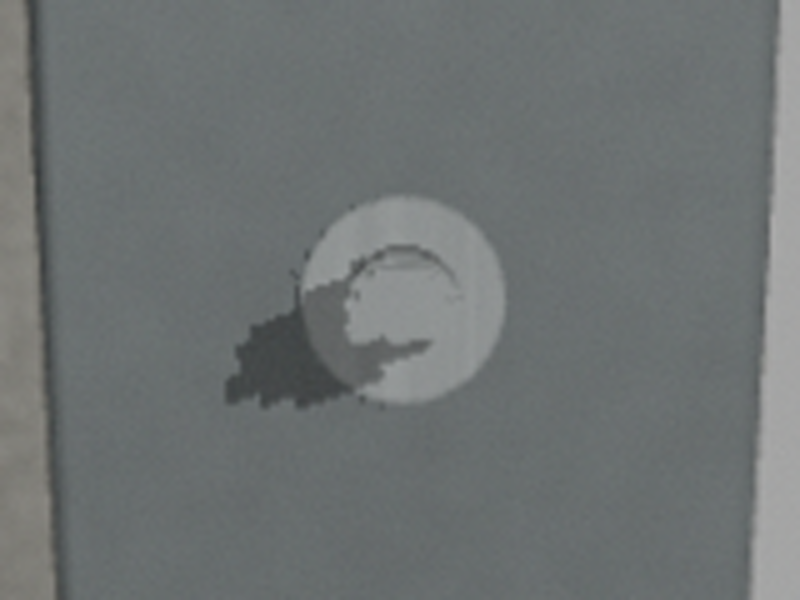

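c6 shows the collar as a circle centred at crop (404,300). The spindle's D-top spans (345–460, 245–345), and its flat is at the lower side, towards the gland. I'll compute the axis, plus the knob's offset in the hand from the skirt rim in w5.

Run:
```python
from h import *
c=np.load('pics/w6.png.npz')
P=lambda x,y,z:world(c,175+x/5-.4,54+y/5-.4,z)
ang=lambda d:np.degrees(np.arctan2(d[1],d[0])).round(1)
print('collar',P(404,300,45).round(1),P(404,300,47).round(1),'D round edge',P(403,250,71),'D left/right',P(345,300,71),P(462,300,71))
print(ang(P(60,590,45)-P(35,100,45)),ang(P(750,590,45)-P(775,100,45)))
c=np.load('pics/w5.png.npz')
e=world(c,156+400/4-.4,80+485/4-.4,106)
R=np.radians(-7.75); d=np.array([np.cos(R),np.sin(R)])
print('rim',e, 'axis',e[:2]+21*d,'tcp 479.5 160.7')
z=c['z_map']; print(world(c,256,203),world(c,256,206))
```

```text
collar [542.2 162.5  45. ] [542.  162.5  47. ] D round edge [533.70439481 163.53166521  71.        ] D left/right [539.18787235 154.91684272  71.        ] [541.30682771 170.50028034  71.        ]
-7.8 -7.7
rim [460.36366174 163.26087395 106.        ] axis [481.17184559 160.42900442] tcp 479.5 160.7
[459.51285305 163.60420561 112.43429427] [461.62272126 163.31863075 111.50510345]
```

Call:
jog_arm(
  dp=[
    [-40,5,0],
    [-64.3,8.4,0],
    [-64.3,8.4,0],
    [-64.3,8.4,-20],
    [-64.3,8.4,-38],
    [-64.3,8.4,-38],
    [-64.3,8.4,-38],
  ],
  turn=[0,0,0,0,0,0,0],
  gripper=[0.1,0.1,0.1,0.1,0.1,0.1,0.1],
)

```text
time_s: 10.02
ee_pos: [542.5, 162.9, 122.1]
tcp_rot: [-180.0, -0.0, 172.3]
force: [0.2, 0.9, -1.3]
gripper_width: 21.8
gripper_force: 40.0
```

Call:
jog_arm(
  dp=[
    [0,0,-3],
    [0,0,-6],
    [0,0,-9],
    [0,0,-11],
    [0,0,-11],
  ],
  turn=[0,0,0,0,0],
  gripper=[0.1,0.1,0.1,0.1,0.1],
)

```text
time_s: 10.65
ee_pos: [542.2, 163.0, 111.2]
tcp_rot: [-180.0, -0.0, 172.3]
force: [-0.5, -0.1, -0.6]
gripper_width: 21.9
gripper_force: 40.0
```

Underside is now about 4 mm below the tip with no force, so the spindle has entered the bore. Continuing down.

Call:
jog_arm(
  dp=[
    [0,0,-3],
    [0,0,-6],
    [0,0,-9],
    [0,0,-10],
    [0,0,-10],
  ],
  turn=[0,0,0,0,0],
  gripper=[0.1,0.1,0.1,0.1,0.1],
)

```text
time_s: 11.28
ee_pos: [542.3, 163.0, 101.3]
tcp_rot: [-180.0, -0.0, 172.3]
force: [-0.2, 0.3, -0.5]
gripper_width: 21.6
gripper_force: 40.0
```

Call:
jog_arm(
  dp=[
    [0,0,-2],
    [0,0,-4],
    [0,0,-5],
    [0,0,-6],
    [0,0,-6],
  ],
  turn=[0,0,0,0,0],
  gripper=[0.1,0.1,0.1,0.1,0.1],
)

```text
time_s: 11.9
ee_pos: [542.5, 163.0, 95.6]
tcp_rot: [180.0, 0.0, 172.3]
force: [-2.4, -0.6, 5.9]
gripper_width: 21.9
gripper_force: 40.0
```

Call:
jog_arm(
  dp=[
    [0,0,-1],
    [0,0,-2],
    [0,0,-3],
    [0,0,-3.5],
    [0,0,-3.5],
  ],
  turn=[0,0,0,0,0],
  gripper=[0.1,0.1,0.1,0.1,0.1],
)

```text
time_s: 12.52
ee_pos: [542.5, 163.1, 92.2]
tcp_rot: [180.0, 0.0, 172.3]
force: [-2.4, -0.2, 8.5]
gripper_width: 21.7
gripper_force: 40.0
```

Call:
jog_arm(
  dp=[
    [0,0,-0.5],
    [0,0,-1],
    [0,0,-1],
  ],
  turn=[0,0,0],
  gripper=[0.1,0.1,0.1],
)

```text
time_s: 12.9
ee_pos: [542.5, 163.1, 91.3]
tcp_rot: [180.0, 0.0, 172.3]
force: [-2.6, -0.8, 9.9]
gripper_width: 21.9
gripper_force: 40.0
```

Call:
jog_arm(
  dp=[
    [0,0,-0.4],
    [0,0,-0.8],
    [0,0,-0.8],
  ],
  turn=[0,0,0],
  gripper=[0.1,0.1,0.1],
)

```text
time_s: 13.28
ee_pos: [542.6, 163.1, 91.2]
tcp_rot: [180.0, 0.0, 172.3]
force: [-7.0, -2.5, 22.0]
gripper_width: 21.6
gripper_force: 40.0
```

Run:
```python
from h import *
c=cap('wrist','w7.png'); s=read_state(); print(s['ee_pos'],s['force'],s['gripper_width'])
crop('w7.png',156,100,356,250,4,'c7.png')
```

```text
[542.64611463 163.12372138  91.16803753] [-6.27591583 -1.32288234 22.65663295] 21.760351604630113
```

View pics/c7.png

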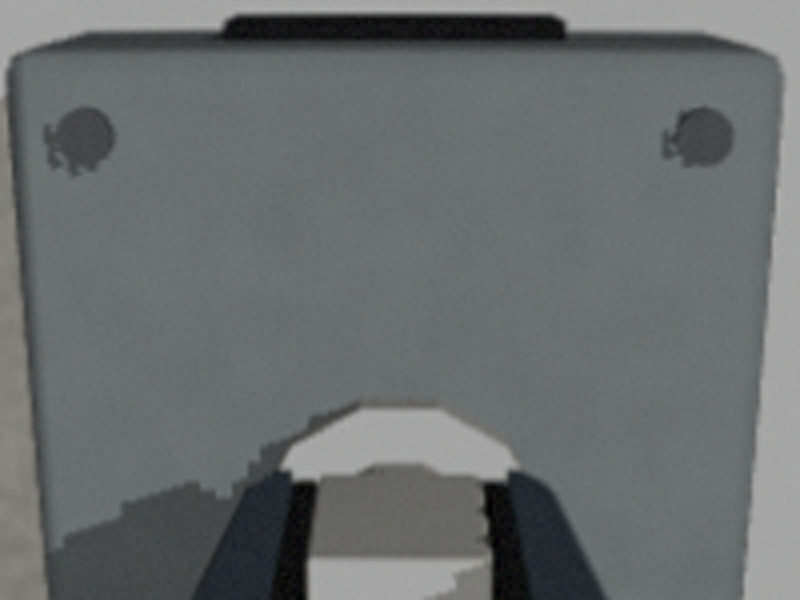

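c7 shows the skirt at (400,440), square on the box and just above its top. The force jumped to 22 N as motion stopped at z 91.2, so the spindle is at its bottom stop with the knob still gripped.

```bash
python3 -c "
from plant import arm; print(arm.finish_job())"
```

```text
the job is handed in; nothing more can be done
None
```

I slid the knob out of the keeper and pushed it home on the D-spindle. It was still gripped and held at the spring's bottom stop (22 N) when I handed the job in at about 13 s; the judge's verdict was not shown.

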